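# Two-point touch-off on the height setters

### The arm

A 6-joint arm with a two-finger parallel gripper is mounted at the origin on a cart in front of the work surface, level with it; the furniture and walls round the work are solid. World frame = base frame: x ahead of the robot, y to its left, z up, the work surface at z = 0. Lengths are in m, angles in rad, forces in N, time in s.
With the tool pointing down it reaches from about 0.325 to 0.875 m from the base axis. Payload 4.4 kg.
Tool frame: the origin (TCP) lies between the finger pads, 19 mm behind the fingertips; this is the grasp point; z points along the fingers, y is the line along which they close (so a half turn about z gives the same grasp; the last joint's range is limited). The gripper opens to 85 mm and grips with 20 to 120 N. Pads are 22 mm wide; open, the fingers measure 114 mm over their backs; the gripper's body (76 mm by 85 mm) begins 54 mm behind the grasp point. The pads swing forward as they close: fully open they stand 13 mm farther back than shut.
Start: joints at [-1.389, 0.207, 1.542, -0, 1.393, -0.15], TCP at [0.187, -0.544, 0.25] pointing down, gripper open.
Joint ranges: [-2.73, 2.73], [-0.86, 2.22], [0.23, 2.46], [-1.11, 4.25], [0.08, 2.63], [-2.82, 2.82]. Speed limits (rad/s): [2.79, 2.79, 3.14, 3.14, 3.14, 3.14].

### API

Orientations are given as a unit quaternion [w, x, y, z].
In Python, from workcell import r gives the robot as it stands. The module is installed in compiled form; this text tells all that it offers.
- The arm moves only by the shell command python3 -m crank 'ROWS' [FORCE]. ROWS is JSON, one flat list of numbers, 7 for each row, row after row: the closure, from -1 (fully open) to 1 (shut), then the shift along the world's x, y, z each as a share of 0.12 m, from -1 to 1, then the turn, a rotation vector about the world's x, y, z each as a share of pi/4 rad, from -1 to 1. A call has 1 to 10 rows; each row is the pose to reach, as a shift and turn from the pose commanded when the call began; what a row does not reach only later rows make up. A row lasts 1/8 s, in which the tool goes at most 62.5 mm and 10.7 degrees, less where a joint would pass 70% of its speed; a pose out of reach is approached as far as the arm can. A call with a number of a shift or a turn outside -1 to 1 is refused whole. A call with a gripper value outside its range is refused whole. The fingers move at their own pace and stop on an object; FORCE is the grip in N (left out, the last holds). Time passes only in rows, so rows that repeat a pose let the fingers close. It gives the time, the measured TCP pose, the force, the opening and the grip force at its end, in the units of the state.
- r.sense(): the state, without advancing time (a new reading comes with each control period).
- r.grab_frame(name): name is "scene" or "side" or "wrist"; returns the picture (480x640x3 uint8, blue, green, red); there is no depth.
- r.camera_info(name): a dict with "mtx" (3x3 intrinsics, pixels), "cam_to_world" (4x4, takes a point from camera to world coordinates). Camera axes: x right, y down, z forward; pixel columns grow to the right and rows downward; lengths in m; the calibration is good to about 2 mm. The wrist camera is an equidistant fisheye: a pixel r from the principal point sees the ray r / f radians off the axis. A picture is of the moment at which its call begins: read the wrist's pose just before it. camera_info takes no time and is no camera call; for the wrist camera it gives the pose at the moment of the call.
- r.sign_off(): hands the job in; it is judged then, once.
The state is a dict: "time_s": time; "joints": joint angles; "qd": joint speeds; "joint_efforts": joint torques, N m; "tcp_pos": TCP position; "tcp_rot": TCP orientation; "wrist_force": force on the tool from outside, world axes, zero at the start; "wrist_torque": the same for the moment, N m; "opening": finger opening in m; "finger_force": force on a finger pad.
Only numpy, scipy, OpenCV 4.12 (cv2) and the standard library are available. Lean on these libraries where they do the work, as an engineer would, in place of code of your own. Each camera call takes 0.05 s, during which the arm holds its last target. There are 200 camera calls.

### The job

Make a two-point height check of the hand on the spring-pad height setters: with the fingertips press the pad on top of the lowest of the three setters lightly down by about half its 10 mm travel and rest there a moment, then do the same on the tallest, in that order and never driving a pad down to its stop. Leave the middle-height setter untouched, do not grip, lift or shift anything, and finish with the hand raised well clear above everything and the pads sprung back up.

Things in the scene. Friction and masses are not known exactly. Their poses are not given: they have to be found in the camera images.
- low_setter: height setter, the LOWEST of the three (they stand in any order, alike but for height): loose round steel column, about 0.8 kg, foot 64 mm across, flat round spring pad 38 mm across on top. Pad top 45 mm above the table when up, 13 mm above the column's top face. A small dial sticks out to 38 mm from the axis on its -x side, at mid-height. Origin: centre of the underside, z up
- low_pad (a joint): how far the low setter's pad is pressed straight down, in m: 0 = up (rest), 0.010 = on its stop; a spring returns it, pushing up about 1.5 N at 0 and 8 N at the stop
- low_top (a point): centre of the top face of the low setter's pad; moves with the pad
- middle_setter: height setter, the MIDDLE one in height, not to be touched (they stand in any order, alike but for height): loose round steel column, about 0.8 kg, foot 64 mm across, flat round spring pad 38 mm across on top. Pad top 65 mm above the table when up, 13 mm above the column's top face. A small dial sticks out to 38 mm from the axis on its -x side, at mid-height. Origin: centre of the underside, z up
- middle_pad (a joint): how far the middle setter's pad is pressed straight down, in m: 0 = up (rest), 0.010 = on its stop; a spring returns it, pushing up about 1.5 N at 0 and 8 N at the stop
- middle_top (a point): centre of the top face of the middle setter's pad; moves with the pad
- tall_setter: height setter, the TALLEST of the three (they stand in any order, alike but for height): loose round steel column, about 0.8 kg, foot 64 mm across, flat round spring pad 38 mm across on top. Pad top 90 mm above the table when up, 13 mm above the column's top face. A small dial sticks out to 38 mm from the axis on its -x side, at mid-height. Origin: centre of the underside, z up
- tall_pad (a joint): how far the tall setter's pad is pressed straight down, in m: 0 = up (rest), 0.010 = on its stop; a spring returns it, pushing up about 1.5 N at 0 and 8 N at the stop
- tall_top (a point): centre of the top face of the tall setter's pad; moves with the pad
- tube_fitting: a stainless tube fitting standing upright, 18x20 mm and 35 mm high, near the table's front edge; bystander, origin at the centre of its underside
- spanner: a flat steel spanner 157x24x6 mm lying along the table's front edge; bystander, origin at the centre of its underside
- gauge: a loose pressure gauge lying on its back, 76x44 mm and 31 mm high, behind the setters; bystander, origin at the centre of its underside
- screwdriver: a red-handled screwdriver 200x26x28 mm lying behind the setters; bystander, origin at the centre of its underside

How it is judged:
On the way, in this order (a step that is already met when the one before it is completed fails the run):
1. the lowest setter's pad is pressed down by the fingers more than 2 mm for 0.2 s (value of joint low_pad above 0.002 m and contact force between the fingers and low_setter above 0.5 N), for 0.2 s.
2. then the tallest setter's pad is pressed down by the fingers more than 2 mm for 0.2 s (value of joint tall_pad above 0.002 m and contact force between the fingers and tall_setter above 0.5 N), for 0.2 s.
At the end, for the whole second after the job is handed in: All three pads are back up (within 1 mm), the setters stand upright (within 0.05 rad), at rest, within 12 mm of where they stood and not lifted (under 5 mm); fitting, spanner, gauge and screwdriver are within 10 mm of where they lay; the TCP is more than 0.14 m above the table (height (world z) of the grasp point above 0.14 m and value of joint each of low_pad, middle_pad, tall_pad below 0.001 m and distance of each of low_setter, middle_setter, tall_setter from where it was at the start of the episode below 0.012 m and angle between each of low_setter, middle_setter, tall_setter's own z axis and vertical below 0.05 rad and height (world z) of each of low_setter, middle_setter, tall_setter below 0.005 m and linear speed of each of low_setter, middle_setter, tall_setter below 0.02 m/s and distance of each of tube_fitting, spanner, gauge, screwdriver from where it was at the start of the episode below 0.01 m); the robot touches nothing.
It fails at once if the middle setter is touched (contact force between any of the arm, the fingers and middle_setter above 0.3 N).
It fails at once if a pad is driven down to its stop (more than 9.5 mm) (value of joint any of low_pad, middle_pad, tall_pad above 0.0095 m).
It fails at once if a setter is lifted (more than 5 mm), tipped, or shifted more than 12 mm (height (world z) of any of low_setter, middle_setter, tall_setter above 0.005 m or angle between any of low_setter, middle_setter, tall_setter's own z axis and vertical above 0.15 rad or distance of any of low_setter, middle_setter, tall_setter from where it was at the start of the episode above 0.012 m).
It fails at once if a bystander (fitting, spanner, gauge, screwdriver) is moved more than 10 mm (distance of any of tube_fitting, spanner, gauge, screwdriver from where it was at the start of the episode above 0.01 m).
It also fails if it takes over 45 s, if anything falls off the work surface, if the arm or the gripper's body presses on something with over 40 N, if the wrist force passes 120 N, or if a joint passes its speed limit or range.

## Working session

There is one attempt and no reset: what is moved stays moved. The work goes in short steps, Python scripts to look and compute and a shell command to move; the robot and the scene stay as the last step left them, time stands still between calls to the robot, and variables do not carry over. Pictures are saved under pics/ and viewed, at most 10 in all, crops included, and the job is handed in when it is done.

```bash
mkdir -p pics; python3 - <<'E'
from workcell import r
import cv2,numpy as np
for n in ("scene","side"):
    cv2.imwrite(f"pics/{n}0.png",r.grab_frame(n)); c=r.camera_info(n); print(n,np.round(c["mtx"],1).tolist(),np.round(c["cam_to_world"],3).tolist())
s=r.sense();print(s["time_s"],s["tcp_pos"],s["tcp_rot"],s["opening"],s["wrist_force"])
E
```

```text
scene [[598.4, 0.0, 318.9], [0.0, 598.4, 243.2], [0.0, 0.0, 1.0]] [[-0.871, -0.223, 0.439, 0.059], [-0.492, 0.382, -0.782, 0.653], [0.007, -0.897, -0.442, 0.56], [0.0, 0.0, 0.0, 1.0]]
side [[483.6, 0.0, 321.9], [0.0, 483.6, 236.1], [0.0, 0.0, 1.0]] [[0.988, -0.036, 0.152, 0.381], [-0.155, -0.371, 0.915, -0.987], [0.023, -0.928, -0.372, 0.386], [0.0, 0.0, 0.0, 1.0]]
0.1 [ 0.18717204 -0.54298942  0.24890738] [-1.07224002e-03  9.86270060e-01  1.65136970e-01 -1.37835524e-05] 0.08552899184478314 [0.52755428 0.6002136  0.01260605]
```

View pics/scene0.png

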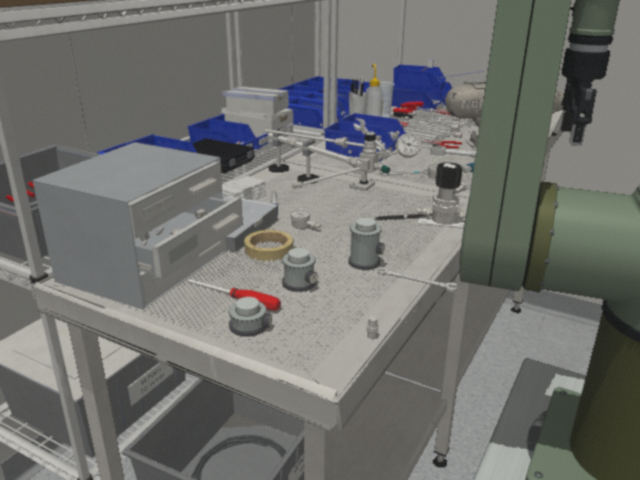

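View pics/side0.png

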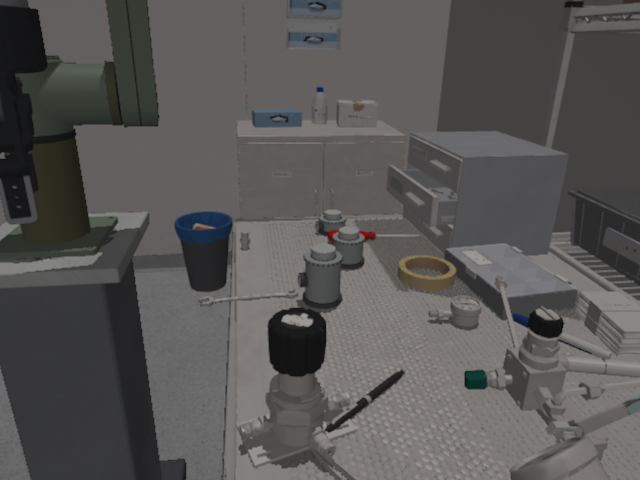

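Scene: low pad at about (247,302), middle (299,256), tall (366,225). Side: low (333,214), middle (348,232), tall (322,251). Next I'll refine these with enlarged crops and cast rays at the pad heights.

```bash
cat > h.py <<'E'
from workcell import r
import numpy as np
def ray(n,u,v):
    c=r.camera_info(n);K=np.array(c["mtx"]);T=np.array(c["cam_to_world"])
    return T[:3,3],T[:3,:3]@np.linalg.solve(K,[u,v,1.])
def onz(n,u,v,z):
    o,d=ray(n,u,v);return o+d*(z-o[2])/d[2]
E
python3 - <<'E'
from h import *
import cv2
P={"low":(.045,(247,302),(333,214)),"mid":(.065,(299,256),(348,232)),"tall":(.09,(366,225),(322,251))}
rows=[[],[]]
for k,(z,a,b) in P.items():
    for i,(n,p) in enumerate((("scene",a),("side",b))):
        print(k,n,onz(n,*p,z).round(4))
        im=cv2.imread(f"pics/{n}0.png")
        t=cv2.resize(im[p[1]-20:p[1]+20,p[0]-20:p[0]+20],(260,260),interpolation=cv2.INTER_CUBIC)
        rows[i].append(t)
cv2.imwrite("pics/m0.png",np.vstack([np.hstack(x) for x in rows]))
E
```

```text
low scene [ 0.5638 -0.0117  0.045 ]
low side [ 0.5638 -0.0262  0.045 ]
mid scene [ 0.5546 -0.1594  0.065 ]
mid side [ 0.563  -0.1832  0.065 ]
tall scene [ 0.4858 -0.2911  0.09  ]
tall side [ 0.4928 -0.3202  0.09  ]
```

View pics/m0.png

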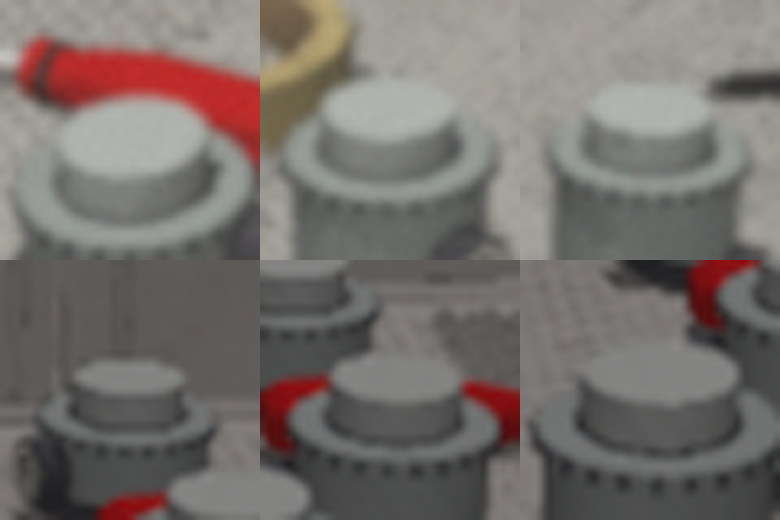

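The crops show clear pad discs. The refined centres are: scene low (247.3,303), mid (298.2,252.7), tall (365.7,221.4); side low (332.5,211.8), mid (348,230), tall (323,248.2).

```bash
python3 - <<'E'
from h import *
P={"low":(.045,(247.3,303),(332.5,211.8)),"mid":(.065,(298.2,252.7),(348,230)),"tall":(.09,(365.7,221.4),(323,248.2))}
for k,(z,a,b) in P.items():
    (o,d),(p,e)=ray("scene",*a),ray("side",*b)
    s=np.linalg.lstsq(np.c_[d,-e],p-o,rcond=None)[0]
    A,B=o+d*s[0],p+e*s[1]
    print(k,onz("scene",*a,z).round(4),onz("side",*b,z).round(4),"tri",((A+B)/2).round(4),np.linalg.norm(A-B).round(4))
E
```

```text
low [ 0.5616 -0.0095  0.045 ] [ 0.5653 -0.0119  0.045 ] tri [ 0.5644 -0.0117  0.044 ] 0.0026
mid [ 0.5626 -0.1698  0.065 ] [ 0.5651 -0.1733  0.065 ] tri [ 0.5647 -0.1722  0.064 ] 0.0016
tall [ 0.4935 -0.306   0.09  ] [ 0.4961 -0.3097  0.09  ] tri [ 0.4955 -0.3087  0.0891] 0.0017
```

```bash
python3 - <<'E'
from h import *
def tri(a,b):
    (o,d),(p,e)=ray("scene",*a),ray("side",*b)
    s=np.linalg.lstsq(np.c_[d,-e],p-o,rcond=None)[0]; A,B=o+d*s[0],p+e*s[1]
    return ((A+B)/2).round(3),np.linalg.norm(A-B).round(3)
print("valve top",tri((448,167),(297,320)))
print("cabinet bottom corner",onz("scene",142,302,0).round(3))
print("drawer near corner x top",tri((153,255),(388,170)))
print("cabinet top corner",tri((135,200),(408,137)))
E
python3 -m crank '[1,0.4,0.55,0.3,0,0,0, 1,0.8,1,0.4,0,0,0, 1,0.8,1,0.4,0,0,0]'
python3 -m crank '[1,0.4,0.55,0,0,0,0, 1,0.8,1,0,0,0,0, 1,0.8,1,0,0,0,0]'
```

```text
valve top (array([ 0.426, -0.578,  0.131]), np.float64(0.001))
cabinet bottom corner [0.767 0.023 0.   ]
drawer near corner x top (array([0.701, 0.046, 0.121]), np.float64(0.0))
cabinet top corner (array([0.737, 0.032, 0.2  ]), np.float64(0.006))
time_s: 0.48
tcp_pos: [0.2846, -0.4217, 0.2985]
tcp_rot: [0.0, 0.986, 0.166, 0.0]
wrist_force: [-0.1, -0.6, -0.3]
opening: 0.0319
finger_force: 0.0
time_s: 0.85
tcp_pos: [0.3805, -0.3009, 0.2976]
tcp_rot: [-0.001, 0.986, 0.167, 0.0]
wrist_force: [-0.2, -0.8, -0.2]
opening: -0.0001
finger_force: 0.0
```

```bash
python3 -m crank '[1,0.4,0.5,0,0,0,0, 1,0.76,1,0,0,0,0, 1,0.76,1,0,0,0,0]'
python3 -m crank '[1,0.4,0.5,0,0,0,0, 1,0.76,1,-0.4,0,0,0, 1,0.76,1,-0.8,0,0,0, 1,0.76,1,-1,0,0,0]'
```

```text
time_s: 1.23
tcp_pos: [0.4715, -0.1807, 0.2975]
tcp_rot: [-0.001, 0.986, 0.167, -0.0]
wrist_force: [-0.1, -0.5, 1.1]
opening: 0.0
finger_force: 0.0
time_s: 1.72
tcp_pos: [0.5608, -0.0611, 0.1745]
tcp_rot: [-0.001, 0.986, 0.167, -0.002]
wrist_force: [0.1, -1.2, -0.0]
opening: 0.0005
finger_force: 0.0
```

```bash
python3 -m crank '[1,0.01,0.42,0,0,0,0, 1,0.01,0.42,0,0,0,0, 1,0.01,0.42,-0.35,0,0,0, 1,0.01,0.42,-0.7,0,0,0, 1,0.01,0.42,-0.7,0,0,0, 1,0.01,0.42,-0.7,0,0,0]'
python3 - <<'E'
from h import *
import cv2
ims=[]
for n,p in (("scene",(247,290)),("side",(333,205))):
    im=r.grab_frame(n); ims.append(cv2.resize(im[p[1]-45:p[1]+45,p[0]-45:p[0]+45],(400,400),interpolation=cv2.INTER_CUBIC))
cv2.imwrite("pics/m1.png",np.hstack(ims)); s=r.sense(); print(s["tcp_pos"],s["wrist_force"])
E
```

```text
time_s: 2.48
tcp_pos: [0.564, -0.0139, 0.0954]
tcp_rot: [0.0, 0.986, 0.165, 0.001]
wrist_force: [0.9, 0.1, 0.3]
opening: -0.0002
finger_force: 0.0
[ 0.56485364 -0.01387522  0.09646244] [0.34672708 0.17648594 0.3975289 ]
```

View pics/m1.png

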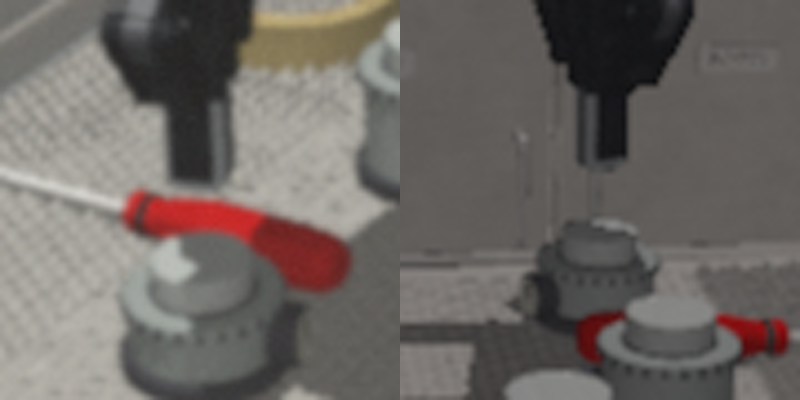

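The fingertips sit directly above the low pad, with the tip about 30 mm up, so I'll lower slowly and watch the force.

```bash
python3 -m crank '[1,0,0.02,-0.12,0,0,0, 1,0,0.02,-0.23,0,0,0, 1,0,0.02,-0.23,0,0,0, 1,0,0.02,-0.23,0,0,0]'
python3 -m crank '[1,0,0,-0.02,0,0,0, 1,0,0,-0.035,0,0,0, 1,0,0,-0.035,0,0,0, 1,0,0,-0.035,0,0,0]'
```

```text
time_s: 3.08
tcp_pos: [0.5627, -0.0108, 0.0661]
tcp_rot: [-0.0, 0.986, 0.165, -0.0]
wrist_force: [-0.2, -0.8, -0.4]
opening: -0.0002
finger_force: 0.0
time_s: 3.58
tcp_pos: [0.5633, -0.0109, 0.0626]
tcp_rot: [0.0, 0.986, 0.165, 0.0]
wrist_force: [-0.5, -0.4, 1.6]
opening: 0.0002
finger_force: 1.1
```

```bash
python3 -m crank '[1,0,0,-0.015,0,0,0, 1,0,0,-0.03,0,0,0, 1,0,0,-0.03,0,0,0, 1,0,0,-0.03,0,0,0, 1,0,0,-0.03,0,0,0, 1,0,0,-0.03,0,0,0]'; python3 -c "
from workcell import r
s=r.sense();print(s['tcp_pos'],s['wrist_force'])"
```

```text
time_s: 4.32
tcp_pos: [0.5633, -0.0109, 0.0588]
tcp_rot: [0.0, 0.986, 0.165, 0.0]
wrist_force: [1.3, -0.9, 5.2]
opening: 0.0001
finger_force: 2.4
[ 0.56329113 -0.01089883  0.05882454] [ 1.33795416 -0.87026206  5.21739199]
```

5.2 N corresponds to about 5–5.5 mm of travel. I'll hold a moment, then go up and across at a safe height.

```bash
python3 -m crank '[1,0,0,0,0,0,0, 1,0,0,0,0,0,0, 1,0,0,0.1,0,0,0, 1,0,0,0.5,0,0,0, 1,0,0,1,0,0,0, 1,0,0,1,0,0,0, 1,0,0,1,0,0,0]'
python3 -m crank '[1,-0.1,-0.3,0.2,0,0,0, 1,-0.3,-0.8,0.2,0,0,0, 1,-0.3,-1,0.2,0,0,0]'
python3 -m crank '[1,-0.1,-0.5,0,0,0,0, 1,-0.27,-1,0,0,0,0, 1,-0.27,-1,0,0,0,0]'
python3 -m crank '[1,0,-0.3,0,0,0,0, 1,0,-0.47,0,0,0,0, 1,0,-0.47,-0.3,0,0,0, 1,0,-0.47,-0.6,0,0,0, 1,0,-0.47,-0.6,0,0,0, 1,0,-0.47,-0.6,0,0,0]'
python3 - <<'E'
from h import *
import cv2
ims=[]
for n,p in (("scene",(366,215)),("side",(322,230))):
    im=r.grab_frame(n); ims.append(cv2.resize(im[p[1]-60:p[1]+60,p[0]-60:p[0]+60],(400,400),interpolation=cv2.INTER_CUBIC))
cv2.imwrite("pics/m2.png",np.hstack(ims)); s=r.sense(); print(s["tcp_pos"],s["wrist_force"])
E
```

```text
time_s: 5.2
tcp_pos: [0.5617, -0.0106, 0.178]
tcp_rot: [-0.0, 0.986, 0.165, -0.001]
wrist_force: [0.0, -0.2, 0.4]
opening: -0.0
finger_force: 0.0
time_s: 5.58
tcp_pos: [0.5238, -0.1322, 0.2]
tcp_rot: [-0.001, 0.986, 0.164, -0.003]
wrist_force: [-0.7, 0.4, 0.1]
opening: -0.0003
finger_force: 0.0
time_s: 5.95
tcp_pos: [0.4915, -0.2537, 0.1998]
tcp_rot: [-0.002, 0.987, 0.162, -0.002]
wrist_force: [-1.0, 0.0, 0.0]
opening: 0.0003
finger_force: 0.0
time_s: 6.7
tcp_pos: [0.4951, -0.307, 0.1312]
tcp_rot: [0.0, 0.986, 0.165, 0.0]
wrist_force: [0.6, 0.1, 0.4]
opening: -0.0003
finger_force: 0.0
[ 0.49574829 -0.30780376  0.13252174] [ 0.01276583 -0.52171528  1.40281454]
```

View pics/m2.png

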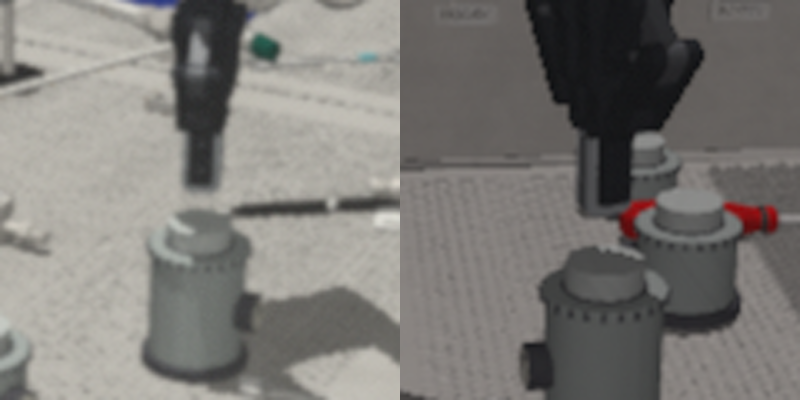

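The fingertips are centred above the tall pad in both views.

```bash
python3 -m crank '[1,0,0,-0.08,0,0,0, 1,0,0,-0.17,0,0,0, 1,0,0,-0.17,0,0,0, 1,0,0,-0.17,0,0,0]'
python3 -m crank '[1,0,0,-0.02,0,0,0, 1,0,0,-0.035,0,0,0, 1,0,0,-0.035,0,0,0, 1,0,0,-0.035,0,0,0]'
```

```text
time_s: 7.3
tcp_pos: [0.4943, -0.3072, 0.11]
tcp_rot: [-0.0, 0.986, 0.165, -0.0]
wrist_force: [-0.3, 0.3, 0.5]
opening: 0.0001
finger_force: 0.0
time_s: 7.8
tcp_pos: [0.4948, -0.3075, 0.1064]
tcp_rot: [0.0, 0.986, 0.165, 0.0]
wrist_force: [-1.0, 0.6, 3.5]
opening: 0.0002
finger_force: 1.5
```

```bash
python3 -m crank '[1,0,0,-0.02,0,0,0, 1,0,0,-0.02,0,0,0, 1,0,0,-0.02,0,0,0, 1,0,0,-0.02,0,0,0, 1,0,0,-0.02,0,0,0, 1,0,0,-0.02,0,0,0]'
```

```text
time_s: 8.55
tcp_pos: [0.4947, -0.3075, 0.1038]
tcp_rot: [0.0, 0.986, 0.165, 0.0]
wrist_force: [0.5, -1.2, 5.6]
opening: 0.0002
finger_force: 2.4
```

5.6 N means roughly 5.5–6 mm of travel. I'll raise the hand clear.

```bash
python3 -m crank '[1,0,0,0,0,0,0, 1,0,0,0.1,0,0,0, 1,0,0,0.5,0,0,0, 1,0,0,1,0,0,0, 1,0,0,1,0,0,0, 1,0,0,1,0,0,0]'
python3 -m crank '[1,0,0,0.4,0,0,0, 1,0,0,0.6,0,0,0, 1,0,0,0.6,0,0,0, 1,0,0,0.6,0,0,0, 1,0,0,0.6,0,0,0, 1,0,0,0.6,0,0,0]'
python3 - <<'E'
from h import *
import cv2
cv2.imwrite("pics/end.png",np.hstack([cv2.resize(r.grab_frame(n)[150:400,200:450],(400,400)) for n in("scene","side")]))
E
```

```text
time_s: 9.3
tcp_pos: [0.4938, -0.3066, 0.223]
tcp_rot: [-0.001, 0.986, 0.165, -0.001]
wrist_force: [0.1, 0.0, 0.0]
opening: 0.0001
finger_force: 0.0
time_s: 10.05
tcp_pos: [0.494, -0.3068, 0.2939]
tcp_rot: [-0.001, 0.986, 0.165, -0.001]
wrist_force: [0.4, -0.5, 0.1]
opening: -0.0002
finger_force: 0.0
```

View pics/end.png

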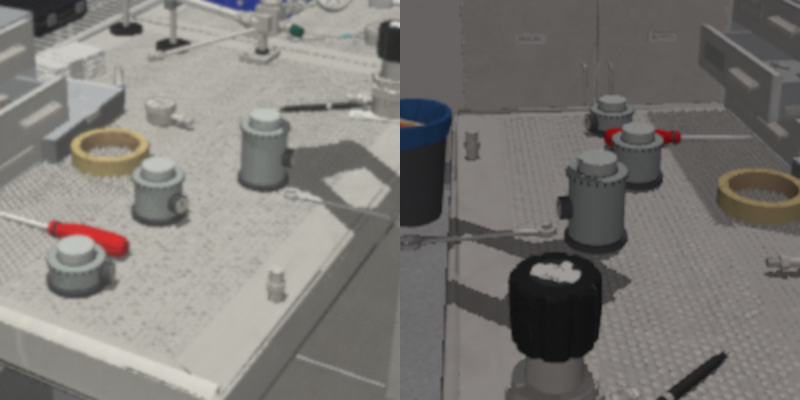

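All three setters are upright and in place with their pads up, and the hand is well clear.

```bash
python3 -c "
from workcell import r
print(r.sign_off())"
```

```text
the job is handed in; nothing more can be done
None
```

I pressed the lowest pad and then the tallest to roughly half travel (5.2 N and 5.6 N, about 5–6 mm), did not go near the middle setter, raised the hand to 0.29 m, and handed the job in; no verdict was returned.

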